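# Clear the jam in the plug feed track and run the row home

## Robot

A 7-joint arm with a two-finger parallel gripper is mounted at the origin on a cart in front of the work surface, level with it; the furniture and walls round the work are solid. World frame = base frame: x ahead of the robot, y to its left, z up, the work surface at z = 0. Lengths are in m, angles in rad, forces in N, time in s.
With the tool pointing down it reaches from about 0.425 to 0.875 m from the base axis. Payload 8.4 kg.
Tool frame: the origin (TCP) lies between the finger pads; the fingertips stand 14 mm ahead of it and the grasp point (between the pads) lies 5 mm behind it; z points along the fingers, y is the direction in which the jaws open and shut (so a half turn about z gives the same grasp; the last joint's range is limited). The gripper opens to 85 mm and grips with 20 to 120 N. Pads are 22 mm wide; open, the fingers measure 114 mm over their backs; the gripper's body (76 mm by 85 mm) begins 54 mm behind the grasp point. The pads swing forward as they close: fully open they stand 13 mm farther back than shut.
Start: joints at [1.162, 0.333, 0.04, 1.465, -0.013, 1.343, -0.059], TCP at [0.198, -0.619, 0.245] pointing down, gripper open.
Joint ranges: [-2.58, 2.58], [-0.38, 2.09], [-1.3, 1.39], [0.25, 2.4], [-1.5, 4.64], [0.08, 2.09], [-2.65, 2.65]. Speed limits (rad/s): [2.22, 2.22, 2.79, 2.79, 3.14, 3.14, 3.14].

## Interface

Orientations are given as a rotation vector (axis times angle).
In Python, from station import read_state, get_image, job_done gives the robot as it stands.
- The arm moves only by the shell command python3 -m handwheel 'ROWS' [FORCE]. ROWS is JSON, a list that holds one entry, the list of rows, each a list of 7 numbers: the shift along the tool's x, y, z in units of 0.025 m (1.0 is 0.025 m), then the turn, a rotation vector about the tool's x, y, z in units of 180 degrees (1.0 is 180 degrees), then the opening, from 0 (shut) to 1 (fully open). A call has 1 to 10 rows; each row shifts and turns the commanded pose from where the row before left it, along the tool's axes as they then stand; what a row does not reach is not made up. A row lasts 1/10 s, in which the tool goes at most 50 mm and 8.59 degrees, less where a joint would pass 70% of its speed; a pose out of reach is approached as far as the arm can. A call with a number of a shift or a turn outside -1 to 1 is refused whole. A call with a gripper value outside its range is refused whole. The fingers move at their own pace and stop on an object; FORCE is the grip in N (left out, the last holds). Time passes only in rows, so rows that do not move let the fingers close. It gives the time, the measured TCP pose, the force and the opening at its end, in the units of the state.
- read_state(): the state, without advancing time (a new reading comes with each control period).
- get_image(name): name is "scene" or "top" or "wrist"; returns a dict with "frame" (400x640x3 uint8, red, green, blue), "mtx" (3x3 intrinsics, pixels), "origin" and "attitude" of the camera in the world. Camera axes: x right, y up, looking along -z (the intrinsics and any distortion apply to the point x, -y, -z); pixel columns grow to the right and rows downward; lengths in m; the calibration is good to about 2 mm. A picture is of the moment at which its call begins. There is no depth.
- job_done(): hands the job in, once; it reports no verdict.
The state is a dict: "clock": time; "joint_positions": joint angles; "joint_velocities": joint speeds; "effort": joint torques, N m; "tcp_pos": TCP position; "orientation": TCP orientation; "ft_force": force on the tool from outside, world axes, zero at the start; "wrist_torque": the same for the moment, N m; "opening": finger opening in m.
Only numpy, scipy, OpenCV 4.12 (cv2) and the standard library are available. Lean on these libraries where they do the work, as an engineer would, in place of code of your own. Each camera call takes 0.05 s, during which the arm holds its last target.

## Task

Two of the aluminium coupling plugs have jammed side by side at the mouth of the feed track's narrow lane, in front of the pusher: nudge one of the two gently back out of the mouth, let the other into the lane ahead of it, then slide the pusher forward until all three plugs stand in single file. Press the row home against the end stop with about 12 N there, felt and held for half a second, then let go. Slide the plugs, do not lift them out, put nowhere more than 16 N on a plug, and leave the things around in their places.

Things in the scene. Friction and masses are not known exactly. Their poses are not given: they have to be found in the camera images.
- feed_track: Feed track on a plywood board (330 x 140 x 12 mm) fixed to the bench. Origin on the bench surface under the entrance of its narrow lane, on the centre line; x along the lane towards the end stop (feed direction), y across, z up. Plugs slide on the board's top (z = 12 mm) between aluminium rails 12 mm thick, tops at z = 36 mm. Friction of plugs on track and one another about 0.22
- lane_mouth (a point): Entrance of the lane, on the board's top; axes as the track's. Lane: 48 mm wide (y = -24 to 24 mm) its rails from track x = 0 to 99 mm, the stop a little beyond. Behind it a funnel, from x = 0 back to -37 mm, widens at 32 degrees either side. Two plugs abreast there (about x = -39, y = +-22 mm) hold each other however hard they are pressed; one alone finds its way down it before the pusher
- pocket_mid (a point): On the board's top in the middle of the pocket behind the funnel, at track x = -100 mm, y = 0; axes as the track's. Pocket: 94 mm wide (y = -47 to 47 mm), from x = -37 to -172 mm, open on top; the pusher runs in it. Two plugs cannot pass the lane's entrance together; three tight in the lane have their centres 22, 66 and 110 mm before the end stop
- end_stop: Steel end stop, 76 mm wide, 26 mm high, screwed across the far end of the lane; it is set at track x = 103 to 111 mm, differently each time, and does not move. Origin at the bottom middle of the face that the plugs meet, on the board's top; axes as the track's
- plug_1: One of three alike plugs of turned aluminium on the board: body 38 mm across, 32 mm high, collar 44 mm across and 5 mm thick round the middle (13.5 to 18.5 mm above the foot; it alone touches rails, pusher, neighbours), shallow recess in the top. 0.09 to 0.14 kg. Origin at the middle of its foot, z up. One stands in the lane 5 to 27 mm short of the stop, two are jammed abreast in the funnel; which is which differs
- plug_2: As plug_1
- plug_3: As plug_1
- pusher_travel (a joint): Travel of the pusher towards the stop, m: 0 fully back (its front face at track x = -125 mm), 0.110 fully forward (face at -15 mm). Starts close behind the jam (face -62 to -69 mm); 132 mm before the stop when the row is home. Runs on the centre line with a steady drag of about 2.5 N and stays where it is left; a plug pushed back against it shoves it back too
- pusher: The pusher: a steel front plate 72 mm wide, 8 mm thick, upright from the board to 24 mm above it, with a carriage and grip behind it. Origin on the board's top under the middle of its front face; axes as the feed track's
- pusher_grip (a point): Middle of the pusher's upright black grip: 16 mm thick along the feed, 34 mm wide across, from 39 to 65 mm above the bench (this point 52 mm above it), 40 mm behind the pusher's face on the centre line; 24 mm free between it and the plate before it (plate's top 36 mm above the bench), and free behind; under it a carriage 36 mm wide, its top 27 mm above the bench
- plug_gauge_0: Bystander: plug gauge, 22 mm thick, 97 mm long, lying on the board beside the lane; leave it. Origin at the middle of its underside
- lot_stamp: Bystander: small stamp with turned wooden handle, 25 x 34 x 64 mm, standing at the bench's front; leave it. Origin under its middle
- tape_2: Bystander: black roll of tape, 62 mm across, 19 mm high, lying on the bench; leave it. Origin under its middle
Mind the look-alikes: they are no part of the job. What is shaped like the plug_1 but pink is not meant.

How it is judged:
By the outcome, as a careful person would: the job done as asked, in the order asked, and still so for the second after the job is handed in, with the robot touching nothing.
It also fails if it takes over 69 s, if anything falls off the work surface, if the arm or the gripper's body presses on something with over 40 N, if the wrist force passes 120 N, or if a joint passes its speed limit or range.

## Working session

There is one attempt and no reset: what is moved stays moved. The work goes in short steps, Python scripts to look and compute and a shell command to move; the robot and the scene stay as the last step left them, time stands still between calls to the robot, and variables do not carry over. Pictures are saved under pics/ and viewed, and the job is handed in when it is done.

```bash
ls; mkdir -p pics; python3 - <<'E'
from station import read_state, get_image
import cv2
s=read_state()
for k,v in s.items(): print(k,v)
for n in ["scene","top","wrist"]:
    d=get_image(n); cv2.imwrite(f"pics/{n}0.png",d["frame"][:,:,::-1]); print(n,d["mtx"],d["origin"],d["attitude"],[k for k in d])
E
```

```text
pics
clock 0.0
joint_positions [ 1.16181489  0.33390437  0.03987023  1.46629538 -0.01338702  1.34330211
 -0.0585051 ]
joint_velocities [-0.00037756  0.00023105 -0.00031392 -0.00063066 -0.00086176  0.00122818
  0.00182475]
effort [ 1.00116682e-03 -6.58547473e+01  1.36613287e+00 -4.05567992e+01
  1.67859485e-02  1.27851771e-02  3.00352588e-05]
tcp_pos [ 0.19798817 -0.61864516  0.24441363]
orientation [-3.10240550e+00 -4.84387962e-01  5.87230682e-04]
ft_force [-0.86907627  0.3890862  -0.4655252 ]
wrist_torque [-0.0217524   0.05380351 -0.01916927]
opening 0.0851028923861345
scene [[447.05450395   0.         318.27433108]
 [  0.         447.05450395 203.44381433]
 [  0.           0.           1.        ]] [-0.07504723  0.73388975  0.6050806 ] [ 0.46490643 -1.23106382 -2.18746444] ['frame', 'mtx', 'origin', 'attitude']
top [[427.31053648   0.         321.48291106]
 [  0.         427.31053648 197.06236341]
 [  0.           0.           1.        ]] [0.32335247 0.05998862 1.11424342] [ 0.12594473 -0.13590108 -1.54071057] ['frame', 'mtx', 'origin', 'attitude']
wrist [[333.31454224   0.         323.47361375]
 [  0.         333.31454224 204.00562374]
 [  0.           0.           1.        ]] [ 0.25947942 -0.59898614  0.3734378 ] [-0.22498487  0.16662908 -1.25272048] ['frame', 'mtx', 'origin', 'attitude']
```

View pics/scene0.png

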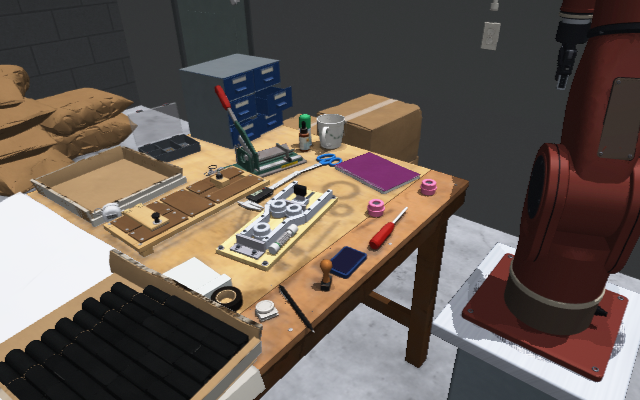

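View pics/top0.png

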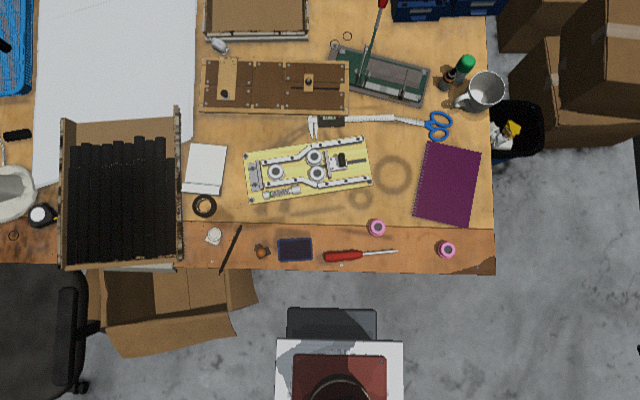

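View pics/wrist0.png

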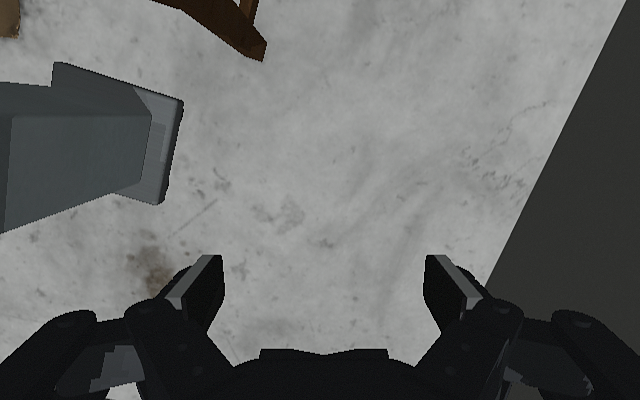

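The track is at about (308,170) in top, with the end stop on the left (world +y) and the pusher on the right. The pink look-alikes are at (377,227) and (447,249). I'll zoom in next.

```bash
cat > h.py <<'E'
import numpy as np, cv2
from scipy.spatial.transform import Rotation as R
from station import read_state, get_image, job_done
def ray(d,u,v):
    K=d["mtx"]; p=np.linalg.solve(K,[u,v,1.]); 
    return np.array(d["origin"]), R.from_rotvec(d["attitude"]).apply([p[0],-p[1],-p[2]])
def onz(d,u,v,z):
    o,r=ray(d,u,v); return o+r*(z-o[2])/r[2]
def pix(d,P):
    c=R.from_rotvec(d["attitude"]).inv().apply(np.atleast_2d(P)-d["origin"])
    q=np.c_[c[:,0],-c[:,1],-c[:,2]]@d["mtx"].T
    return q[:,:2]/q[:,2:]
def crop(d,x0,x1,y0,y1,k,name):
    cv2.imwrite(name,cv2.resize(d["frame"][y0:y1,x0:x1,::-1],None,fx=k,fy=k,interpolation=cv2.INTER_CUBIC))
E
python3 - <<'E'
from h import *
d=get_image("top"); crop(d,238,378,130,210,5.7,"pics/t1.png")
e=get_image("scene"); crop(e,210,345,175,275,5.9,"pics/s1.png")
for u,v in [(244,153),(367,137),(371,188),(248,203)]: print(onz(d,u,v,0.012))
E
```

```text
[0.62280915 0.26426541 0.012     ]
[ 0.67620813 -0.06254283  0.012     ]
[ 0.53724608 -0.07413431  0.012     ]
[0.48876541 0.24638773 0.012     ]
```

View pics/t1.png

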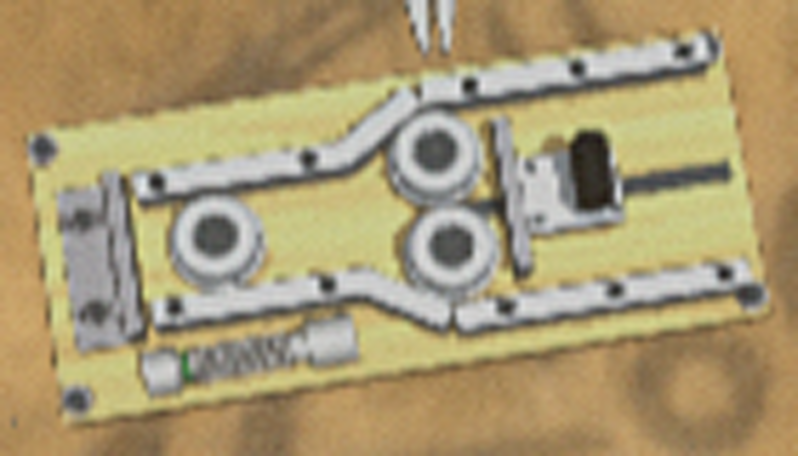

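View pics/s1.png

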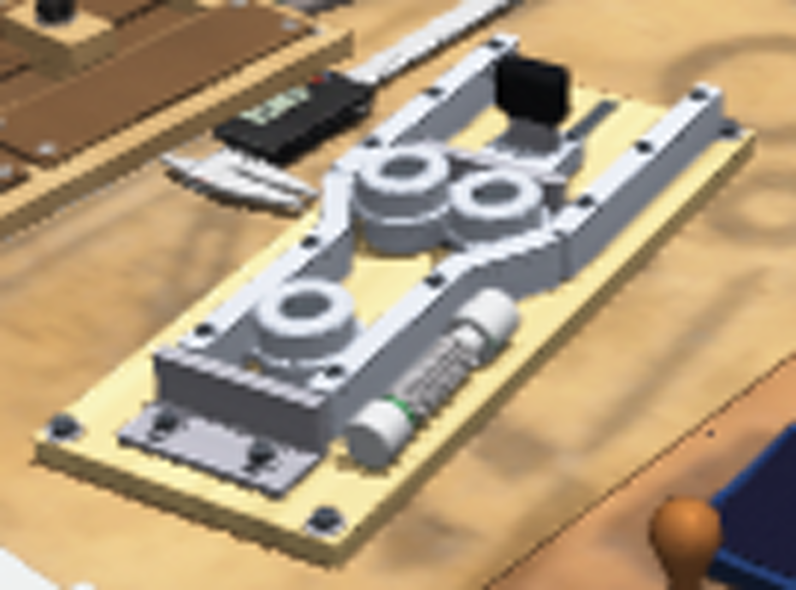

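Candidates in top: lane plug at about (276,172), far jam plug (314,157), near jam plug (317,173), and two pink ones at (377,227) and (447,249), which are not meant. The crop confirms the three silver plugs on the track. Next I'll measure the track frame, the plugs and the pusher.

```bash
cat > m.py <<'E'
from h import *
def board(d,roi,z=0.012):
    x0,x1,y0,y1=roi
    hsv=cv2.cvtColor(d["frame"],cv2.COLOR_RGB2HSV)
    m=np.zeros(hsv.shape[:2],np.uint8)
    m[y0:y1,x0:x1]=cv2.inRange(hsv,(22,50,120),(35,255,255))[y0:y1,x0:x1]
    return m
E
python3 - <<'E'
from m import *
d=get_image("top"); e=get_image("scene")
hsv=cv2.cvtColor(d["frame"],cv2.COLOR_RGB2HSV)
for p in [(250,160),(300,165),(350,140),(244,148),(300,130),(300,205)]: print(p,hsv[p[1],p[0]])
m=board(d,(238,378,130,210)); print(m.sum()/255)
cv2.imwrite("pics/m1.png",cv2.resize(m[120:220,230:390],None,fx=4,fy=4))
# dark recess blobs
for n,im,roi in (("top",d,(238,378,130,210)),("scene",e,(210,345,175,275))):
    g=cv2.cvtColor(im["frame"],cv2.COLOR_RGB2GRAY); x0,x1,y0,y1=roi
    for th in (90,):
        b=(g[y0:y1,x0:x1]<th).astype(np.uint8)
        k,l,st,c=cv2.connectedComponentsWithStats(b)
        for i in range(1,k):
            if 12<st[i,4]<400: print(n,th,st[i],c[i]+[x0,y0])
E
```

```text
(250, 160) [ 27  90 203]
(300, 165) [ 26  96 199]
(350, 140) [ 75   3 202]
(244, 148) [ 17 128 171]
(300, 130) [ 20 105 134]
(300, 205) [ 18 118 186]
2978.0
top 90 [77 11 47  9 54] [337.55555556 145.        ]
top 90 [73 23  7  7 32] [313.9375  155.96875]
top 90 [100  23   8  14  91] [341.27472527 159.67032967]
top 90 [109  29  19   5  38] [356.21052632 160.78947368]
top 90 [36 30 25  4 25] [286.   161.48]
top 90 [83 34  6  5 15] [324.46666667 165.73333333]
top 90 [35 38  6  6 29] [275.34482759 170.79310345]
top 90 [76 40  7  6 33] [316.93939394 172.63636364]
scene 90 [ 6  0  7  4 24] [218.79166667 176.29166667]
scene 90 [19  0 10  5 18] [233.05555556 176.77777778]
scene 90 [67  0 21 13 29] [287.79310345 180.51724138]
scene 90 [ 0  3 13 11 70] [215.1 183.7]
scene 90 [ 83   9  13  17 160] [299.46875 191.41875]
scene 90 [23 10 20 11 26] [241.46153846 190.19230769]
scene 90 [ 36  12  30  16 215] [260.95348837 195.00465116]
scene 90 [ 0 21 20  7 27] [218.2962963 200.       ]
scene 90 [33 31 18  6 31] [250.64516129 208.80645161]
scene 90 [92 31  3  5 13] [303.         207.69230769]
scene 90 [ 26  60  29  17 206] [250.12621359 243.20873786]
scene 90 [110  72  25  28 392] [335.51785714 264.20663265]
scene 90 [43 89  7  5 14] [255.64285714 266.        ]
```

View pics/m1.png

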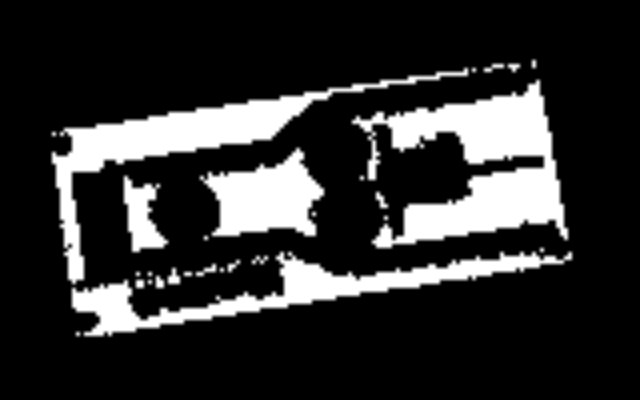

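```bash
python3 - <<'E'
from m import *
d=get_image("top")
m=board(d,(238,378,130,210)); ys,xs=np.nonzero(m)
W=np.array([onz(d,u,v,.012)[:2] for u,v in zip(xs,ys)])
r=cv2.minAreaRect((W*1000).astype(np.float32)); print("board mm",r); print(cv2.boxPoints(r))
P=[onz(d,u,v,.043)[:2]*1000 for u,v in [(313.94,155.97),(316.94,172.64),(275.34,170.79)]]
print("far,near,lane",P)
mid=(P[0]+P[1])/2; ab=P[0]-P[1]; print("sep",np.hypot(*ab),"perp dir",np.degrees(np.arctan2(*ab[::-1])))
print("grip",onz(d,341.27,159.67,.058)*1000)
s=read_state(); print(R.from_rotvec(s["orientation"]).as_matrix().round(4))
E
```

```text
board mm ((589.36376953125, 96.32830810546875), (150.44467163085938, 328.10198974609375), 10.521841049194336)
[[485.44888 243.88448]
 [545.36365 -78.70061]
 [693.2787  -51.22786]
 [633.3639  271.35724]]
far,near,lane [array([611.49173099,  77.7012984 ]), array([567.60924021,  68.75197875]), array([569.54586051, 175.61522127])]
sep 44.785749066019555 perp dir 11.526735291475404
grip [599.68118247   7.64348093  58.        ]
[[ 9.524e-01  3.048e-01 -1.000e-04]
 [ 3.048e-01 -9.524e-01  3.000e-04]
 [-0.000e+00 -3.000e-04 -1.000e+00]]
```

```bash
python3 -m handwheel '[[[1,-1,0,0,0,0,0],[1,-1,0,0,0,0,0],[1,-1,0,0,0,0,0],[1,-1,0,0,0,0,0],[1,-1,0,0,0,0,0],[1,-1,0,0,0,0,0],[1,-1,0,0,0,0,0],[1,-1,0,0,0,0,0],[1,-1,0,0,0,0,0],[1,-1,0,0,0,0,0]]]' 20
```

```text
clock: 1.4
tcp_pos: [0.3605, -0.3034, 0.2456]
orientation: [3.103, 0.484, 0.001]
ft_force: [-0.3, 0.2, -1.0]
opening: 0.0003
```

```bash
python3 -m handwheel '[[[1,-1,0,0,0,0,0],[1,-1,0,0,0,0,0],[1,-1,0,0,0,0,0],[1,-1,0,0,0,0,0],[1,-1,0,0,0,0,0],[1,-1,0,0,0,0,0],[1,-1,0,0,0,0,0],[1,-1,0,0,0,0,0],[1,-1,0,0,0,0,0],[1,-1,0,0,0,0,0]]]'
```

```text
clock: 2.4
tcp_pos: [0.5224, 0.0109, 0.2456]
orientation: [3.104, 0.484, 0.001]
ft_force: [0.2, 0.2, -0.9]
opening: 0.0002
```

```bash
python3 -m handwheel '[[[1,-1,0.5,0,0,0,0],[1,-1,0.5,0,0,0,0],[1,-1,0.5,0,0,0.04,0],[0,0,0,0,0,0,0],[0,0,0,0,0,0,0]]]'; python3 - <<'E'
from h import *
s=read_state(); print(R.from_rotvec(s["orientation"]).as_matrix().round(4),s["joint_positions"].round(2) if hasattr(s["joint_positions"],'round') else s["joint_positions"])
d=get_image("wrist"); cv2.imwrite("pics/w1.png",d["frame"][:,:,::-1])
E
```

```text
clock: 2.9
tcp_pos: [0.5703, 0.1046, 0.2073]
orientation: [-3.128, -0.293, 0.002]
ft_force: [0.3, -0.1, 0.3]
opening: 0.0002
[[ 9.826e-01  1.858e-01 -1.200e-03]
 [ 1.858e-01 -9.826e-01  3.000e-04]
 [-1.100e-03 -5.000e-04 -1.000e+00]] [ 0.27  0.28 -0.63  1.66  0.17  1.26 -1.77]
```

View pics/w1.png

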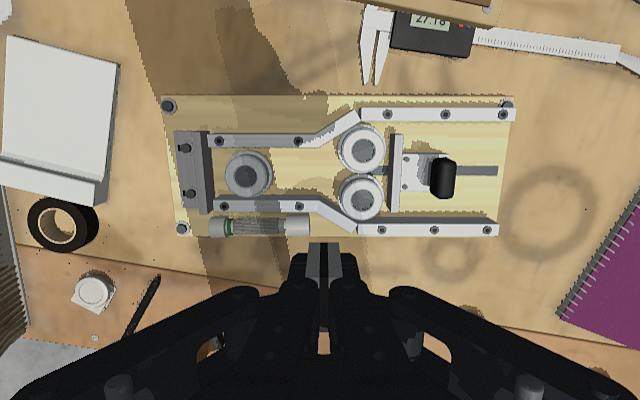

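The wrist view shows the track clearly: stop at about (200,172), lane plug (249,174), far jam plug (362,149), near jam plug (361,197), and the grip at (442,177). I'll measure it here.

```bash
python3 - <<'E'
from h import *
d=get_image("wrist"); np.save("pics/d.npy",d,allow_pickle=True)
crop(d,155,525,85,250,2.15,"pics/w2.png"); crop(d,170,400,90,245,3.4,"pics/w3.png")
g=cv2.cvtColor(d["frame"],cv2.COLOR_RGB2GRAY)
b=(g<110).astype(np.uint8)
k,l,st,c=cv2.connectedComponentsWithStats(b)
for i in range(1,k):
    if st[i,4]>15 and 155<c[i][0]<525 and 95<c[i][1]<240 : print(st[i],c[i].round(2),(onz(d,*c[i],.041)*1000).round(1)[:2])
E
```

```text
[160 100  13  13 130] [165.82 106.12] [615.9 248.7]
[495 101  16   6  69] [503.46 104.04] [670.6 -33.3]
[355 107   5  11  29] [357.59 111.76] [641.5  87.3]
[382 110   9   9  38] [385.97 113.92] [644.3  63. ]
[439 110   9   9  54] [443.11 113.98] [653.2  14.9]
[496 110  10   9  68] [500.53 113.96] [662.4 -33.4]
[212 113 133  22 195] [278.9  131.24] [613.  150.9]
[353 120  12   6  20] [359.15 122.7 ] [632.9  84. ]
[340 131  10  16  22] [343.36 138.36] [617.3  94.7]
[380 133  16  79 450] [387.77 169.91] [597.5  50.2]
[213 136  10  12  84] [217.54 141.12] [594.7 202.4]
[292 137  10  10  71] [296.27 140.63] [607.8 134.8]
[334 138   5  12  19] [336.   143.32] [612.  100.2]
[176 141  16  13 138] [183.57 147.69] [583.5 231.1]
[351 140  23  18 115] [361.97 145.49] [614.3  77.5]
[239 147  12   4  22] [244.32 147.95] [593.1 178.6]
[252 150  23  40 111] [267.09 167.32] [579.9 156.6]
[401 152  42   2  65] [423.46 152.4 ] [618.5  22.9]
[239 154  29  41 158] [258.94 169.06] [577.  163.5]
[ 421  157   76   42 1321] [445.24 175.42] [602.2  -1.7]
[232 165  24  23 413] [243.95 176.29] [568.  175.8]
[331 173  43  30 271] [342.69 185.23] [576.4  87. ]
[360 172  19   4  30] [368.53 173.43] [591.2  66.4]
[181 185  15  16 134] [188.28 193.13] [543.2 223.7]
[350 191  22  20 246] [358.73 201.56] [564.1  69.5]
[218 202  10  10  68] [222.69 206.13] [536.7 191.6]
[294 202   9   8  57] [297.44 205.74] [549.8 124.1]
[175 224  11  10  79] [180.09 228.39] [507.8 228.5]
[377 226   7   7  28] [380.14 228.68] [542.1  44.2]
[428 226   9   7  39] [432.49 229.18] [550.7  -4.1]
[481 226   9   7  46] [485.24 229.07] [560.  -52.7]
```

View pics/w3.png

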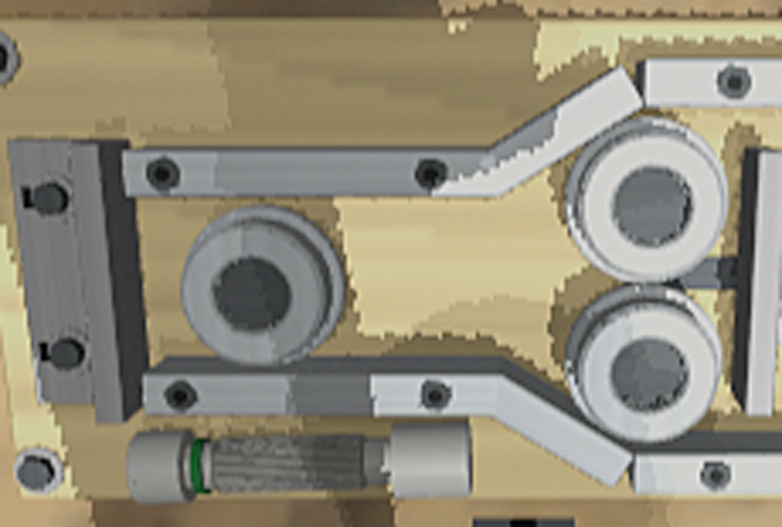

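View pics/w2.png

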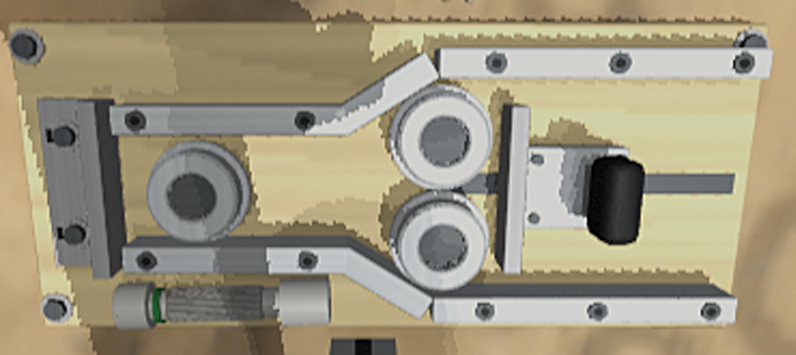

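```bash
cat >> h.py <<'E'
try:
    T=np.load("T.npy")  # ox,oy,theta(feed angle)
    f=np.array([np.cos(T[2]),np.sin(T[2])]); n=np.array([-f[1],f[0]])
    def tr(p): q=np.array(p)[:2]*1000-T[:2]; return np.round([q@f,q@n],1)
except Exception: pass
E
python3 - <<'E'
from h import *
d=np.load("pics/d.npy",allow_pickle=True).item()
q=lambda u,v,z=.036: onz(d,u,v,z)[:2]*1000
far=np.array([q(385.97,113.92),q(443.11,113.98),q(500.53,113.96)]);near=np.array([q(380.14,228.68),q(432.49,229.18),q(485.24,229.07)])
lf=np.array([q(217.54,141.12),q(296.27,140.63)]);ln=np.array([q(222.69,206.13),q(297.44,205.74)])
ang=lambda a,b: np.degrees(np.arctan2(*(b-a)[::-1]))
print("angs",ang(far[2],far[0]),ang(near[2],near[0]),ang(lf[1],lf[0]),ang(ln[1],ln[0]))
mp=(far+near)/2; ml=(lf+ln)/2; th=ang(mp.mean(0),ml.mean(0)); print("centre",th, [np.linalg.norm(far[i]-near[i]) for i in range(3)],[np.linalg.norm(lf[i]-ln[i]) for i in range(2)])
th=np.radians(th); f=np.array([np.cos(th),np.sin(th)]);n=np.array([-f[1],f[0]])
c=ml.mean(0)
ca,cb=q(316.2,147.4),q(316.2,200.9); print("corners x,y",(ca-c)@f,(cb-c)@f,(ca-c)@n,(cb-c)@n)
O=c+f*((ca-c)@f+(cb-c)@f)/2; np.save("T.npy",[*O,th]); print(O)
t=lambda p:(round(float((p-O)@f),1),round(float((p-O)@n),1))
print("lane",t(q(243.95,176.29,.042)),"near",t(q(358.73,201.56,.042)),"far",t(q(361.3,149.9,.042)))
print("grip",t(q(442,176,.06)))
for u,v in [(199.4,132),(206.8,213.5)]: print("stop",t(q(u,v,.038)))
for u,v in [(207.6,132),(213.2,203)]: print("stop bottom",t(q(u,v,.012)))
for u,v in [(397,134.4),(393,211)]: print("plate",t(q(u,v,.036)))
s=read_state(); print("tcp",t(np.array(s["tcp_pos"])[:2]*1000), "toolx ang",np.degrees(np.arctan2(*R.from_rotvec(s["orientation"]).as_matrix()[1::-1,0])))
E
```

```text
angs 100.63060145573313 100.43055489700505 101.00227975461213 100.96391123773407
centre 100.70948292685071 [np.float64(105.58274362495729), np.float64(106.03079398806089), np.float64(105.93188657156497)] [np.float64(59.954782839955115), np.float64(60.00210562393325)]
corners x,y -52.78716682567805 -52.45658998309575 -24.191464660349634 25.174567006472717
[580.98710484 112.3266404 ]
lane (64.6, 0.8) near (-38.8, 24.3) far (-39.8, -22.5)
grip (-106.3, -2.5)
stop (102.2, -37.9)
stop (102.5, 36.7)
stop bottom (103.8, -36.6)
stop bottom (104.6, 33.5)
plate (-71.7, -35.5)
plate (-71.9, 35.0)
tcp (-7.5, 12.0) toolx ang 10.554947104402077
```

```bash
python3 -m handwheel '[[[0.12,-0.46,1,0,0,0,0],[0,0,1,0,0,0,0],[0,0,1,0,0,0,0],[0,0,1,0,0,0,0],[0,0,1,0,0,0,0],[0,0,0.4,0,0,0,0],[0,0,0,0,0,0,0]]]'; python3 - <<'E'
from h import *
s=read_state(); print(tr(s["tcp_pos"]),s["tcp_pos"])
d=get_image("wrist"); crop(d,140,540,0,300,2,"pics/w4.png")
d=get_image("scene"); crop(d,200,360,150,280,5,"pics/s4.png")
E
```

```text
clock: 3.7
tcp_pos: [0.5708, 0.1144, 0.0722]
orientation: [3.128, 0.287, -0.003]
ft_force: [0.6, -0.4, -0.5]
opening: 0.0002
[3.9 9.7] [0.57077175 0.11437946 0.07219734]
```

View pics/w4.png

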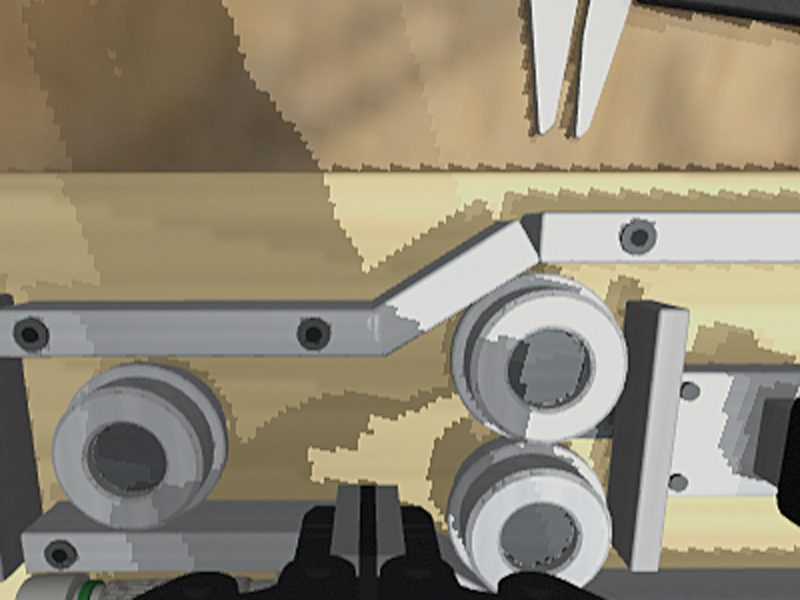

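View pics/s4.png

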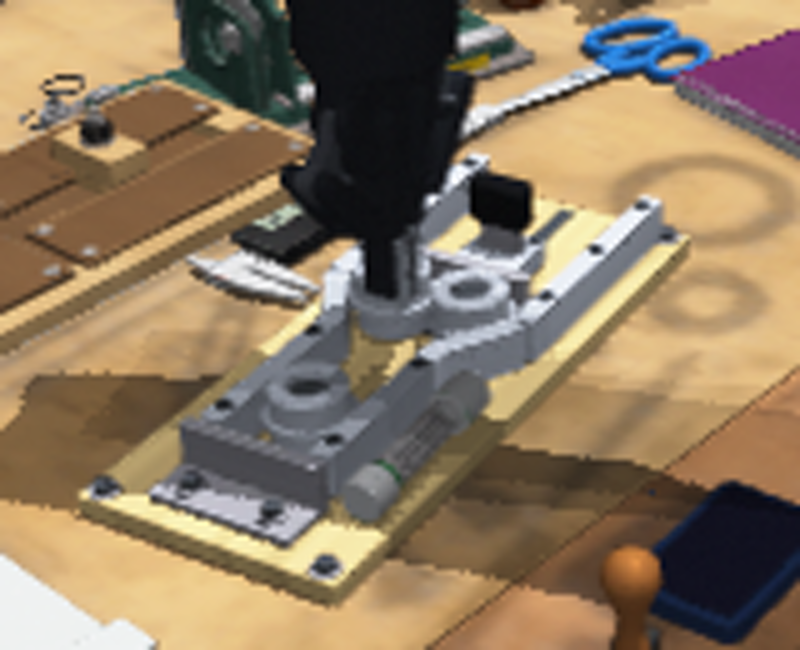

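```bash
python3 -m handwheel '[[[0.03,0,0.5,0,0,0,0],[0,0,0.5,0,0,0,0],[0,0,0.45,0,0,0,0],[0,0.2,0,0,0,0,0],[0,0.2,0,0,0,0,0],[0,0,0,0,0,0,0]]]'
```

```text
clock: 4.4
tcp_pos: [0.5744, 0.1048, 0.0368]
orientation: [3.128, 0.287, 0.0]
ft_force: [-1.2, 0.3, -0.2]
opening: -0.0
```

```bash
python3 -m handwheel '[[[0,0.08,0,0,0,0,0],[0,0.08,0,0,0,0,0]]]';python3 -m handwheel '[[[0,0.08,0,0,0,0,0],[0,0.06,0,0,0,0,0]]]'; python3 - <<'E'
from h import *
s=read_state(); print(tr(s["tcp_pos"]),tr(T[:2]/1000+np.array(s["ft_force"])[:2]/1000),s["ft_force"])
E
```

```text
clock: 4.6
tcp_pos: [0.5749, 0.1021, 0.037]
orientation: [-3.128, -0.289, -0.001]
ft_force: [-1.0, -0.3, -0.2]
opening: 0.0004
clock: 4.8
tcp_pos: [0.5754, 0.0985, 0.0368]
orientation: [-3.128, -0.289, -0.001]
ft_force: [0.4, -0.3, 0.3]
opening: -0.0001
[-12.5   8. ] [-0.4 -0.3] [ 0.41634567 -0.33415145  0.32736234]
```

```bash
python3 -m handwheel '[[[-0.04,0.06,0,0,0,0,0],[-0.04,0.06,0,0,0,0,0]]]';python3 -m handwheel '[[[-0.04,0.06,0,0,0,0,0],[-0.04,0.06,0,0,0,0,0]]]'; python3 - <<'E'
from h import *
s=read_state(); print(tr(s["tcp_pos"]),tr(T[:2]/1000+np.array(s["ft_force"])[:2]/1000))
E
```

```text
clock: 5.0
tcp_pos: [0.5739, 0.0959, 0.0367]
orientation: [-3.127, -0.289, -0.001]
ft_force: [0.0, 2.0, -0.1]
opening: -0.0001
clock: 5.2
tcp_pos: [0.5726, 0.0926, 0.0368]
orientation: [-3.127, -0.29, -0.001]
ft_force: [3.3, 4.3, 0.4]
opening: -0.0
[-17.8  11.9] [ 3.6 -4.1]
```

```bash
python3 - <<'E'
from h import *
d=get_image("wrist"); crop(d,140,540,0,300,2,"pics/w5.png")
d=get_image("top"); crop(d,258,348,130,200,8,"pics/t5.png")
s=read_state(); print(s["ft_force"],tr(s["tcp_pos"]))
E
```

```text
[1.06348353 3.28739782 0.48293624] [-18.2  11.9]
```

View pics/w5.png

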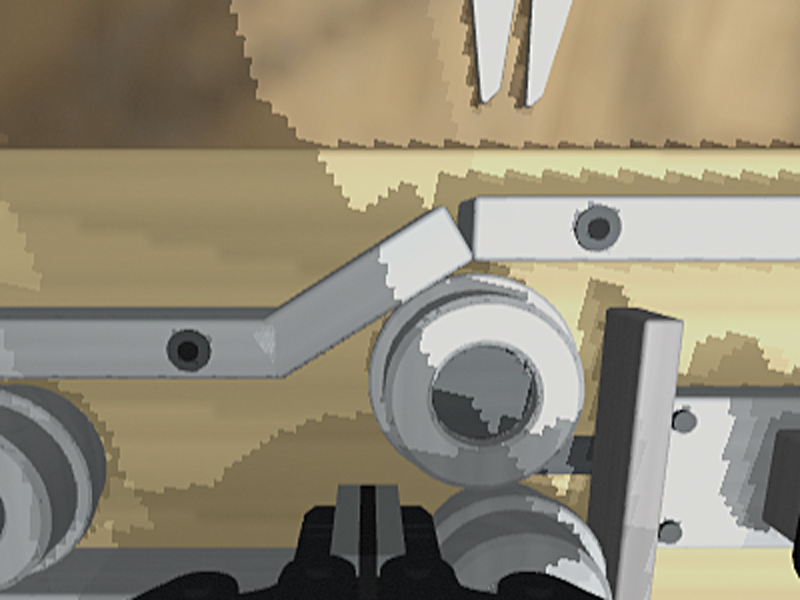

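View pics/t5.png

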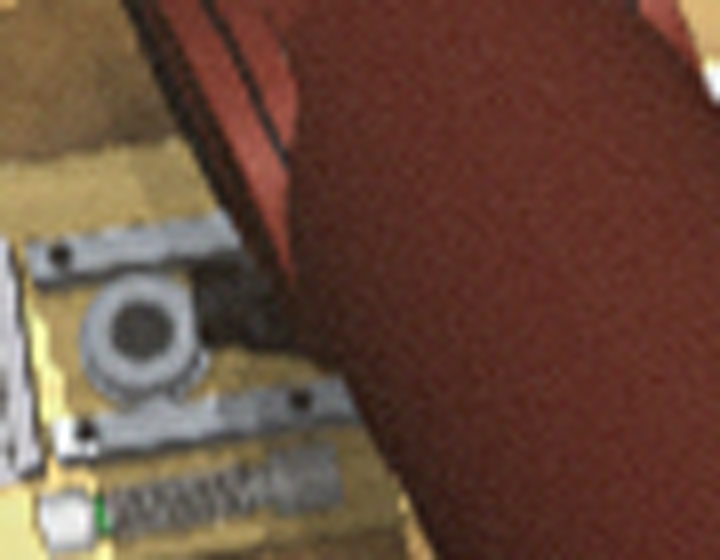

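```bash
python3 -m handwheel '[[[-0.02,0.06,0,0,0,0,0],[-0.02,0.06,0,0,0,0,0],[-0.02,0.06,0,0,0,0,0]]]';python3 -m handwheel '[[[-0.02,0.08,0,0,0,0,0],[-0.02,0.08,0,0,0,0,0],[0,0.08,0,0,0,0,0],[0,0.08,0,0,0,0,0]]]'; python3 - <<'E'
from h import *
s=read_state(); print(tr(s["tcp_pos"]),tr(T[:2]/1000+np.array(s["ft_force"])[:2]/1000))
E
```

```text
clock: 5.6
tcp_pos: [0.572, 0.0874, 0.0367]
orientation: [-3.128, -0.289, -0.001]
ft_force: [2.5, 4.7, 1.4]
opening: 0.0002
clock: 6.0
tcp_pos: [0.5722, 0.0791, 0.0366]
orientation: [-3.128, -0.289, 0.0]
ft_force: [1.0, 4.6, 2.4]
opening: -0.0001
[-31.   14.8] [ 4.3 -1.8]
```

```bash
python3 -m handwheel '[[[-0.02,0.08,0,0,0,0,0],[-0.02,0.08,0,0,0,0,0],[0,0.08,0,0,0,0,0],[0,0.08,0,0,0,0,0],[0,0.08,0,0,0,0,0]]]';python3 - <<'E'
from h import *
s=read_state(); print(tr(s["tcp_pos"]),tr(T[:2]/1000+np.array(s["ft_force"])[:2]/1000))
d=get_image("wrist"); crop(d,140,540,0,300,2,"pics/w6.png")
E
```

```text
clock: 6.5
tcp_pos: [0.573, 0.0691, 0.0365]
orientation: [-3.128, -0.289, 0.0]
ft_force: [1.5, 4.2, 1.6]
opening: -0.0001
[-41.   15.9] [ 3.8 -2.3]
```

View pics/w6.png

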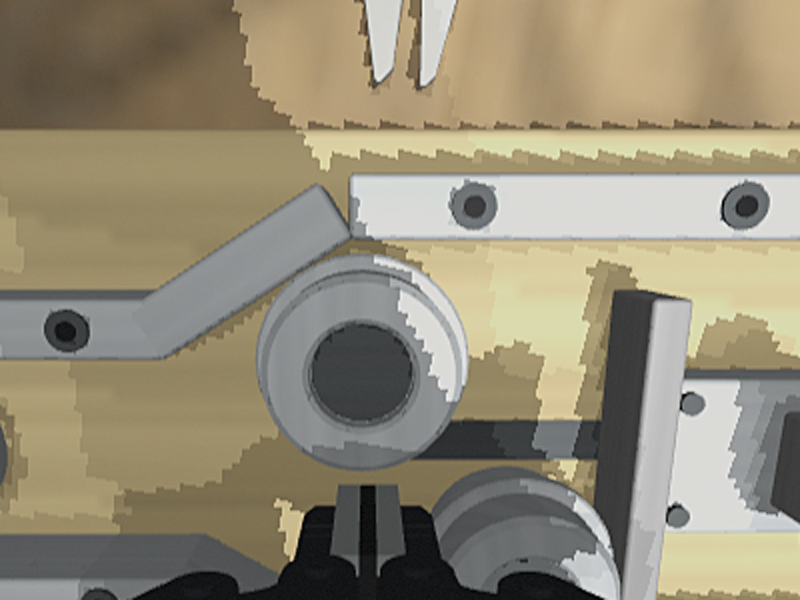

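Plug A (near) has moved back cleanly, the pusher has given way with it, and B (far, about (361,185) in the full image) is still in the funnel. I'll push back another 18 mm.

```bash
python3 -m handwheel '[[[0,0.08,0,0,0,0,0],[0,0.08,0,0,0,0,0],[0,0.08,0,0,0,0,0],[0,0.08,0,0,0,0,0],[0,0.08,0,0,0,0,0],[0,0.08,0,0,0,0,0],[0,0.08,0,0,0,0,0],[0,0.08,0,0,0,0,0],[0,0.08,0,0,0,0,0]]]';python3 -m handwheel '[[[0,-0.2,-0.2,0,0,0,0],[0,0,-1,0,0,0,0],[0,0,-1,0,0,0,0],[0,0,-1,0,0,0,0],[0,0,-1,0,0,0,0],[0,0,0,0,0,0,0]]]'; python3 - <<'E'
from h import *
s=read_state(); print(tr(s["tcp_pos"]),tr(T[:2]/1000+np.array(s["ft_force"])[:2]/1000))
d=get_image("wrist"); cv2.imwrite("pics/w7.png",d["frame"][:,:,::-1]);np.save("pics/d.npy",d,allow_pickle=True)
E
```

```text
clock: 7.45
tcp_pos: [0.5764, 0.0514, 0.0366]
orientation: [-3.128, -0.289, 0.0]
ft_force: [0.8, 3.1, 1.3]
opening: 0.0001
clock: 8.05
tcp_pos: [0.5771, 0.0564, 0.1452]
orientation: [3.127, 0.288, 0.008]
ft_force: [0.6, -0.4, 0.9]
opening: 0.0003
[-54.2  14.2] [-0.5 -0.5]
```

View pics/w7.png

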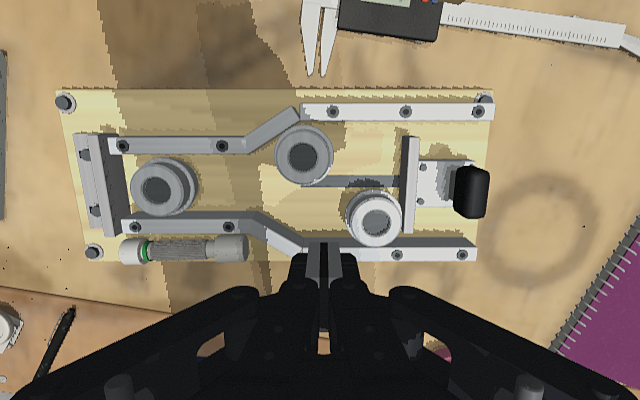

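```bash
python3 - <<'E'
from h import *
d=np.load("pics/d.npy",allow_pickle=True).item()
for nm,u,v,z in [("A",376,223,.042),("B",303,157,.042),("C",156,190,.042),("grip",470,192,.063),("scr",332.5,111.5,.036),("scr",397,255,.036)]: print(nm,tr(onz(d,u,v,z)))
E
```

```text
A [-92.6  25.9]
B [-40.1 -22.4]
C [65.1  0.7]
grip [-149.5   -1.9]
scr [-60.6 -52.9]
scr [-110.8   53.8]
```

```bash
python3 -m handwheel '[[[0.69,0.46,0,0,0,0,0],[0.68,0.45,0.3,0,0,0,0],[0,0,1,0,0,0,0],[0,0,1,0,0,0,0],[0,0,1,0,0,0,0],[0,0,0.7,0,0,0,0],[0,0,0.33,0,0,0,0],[0,0,0,0,0,0,0]]]'; python3 - <<'E'
from h import *
s=read_state(); print(tr(s["tcp_pos"]),tr(T[:2]/1000+np.array(s["ft_force"])[:2]/1000))
E
```

```text
clock: 8.9
tcp_pos: [0.6125, 0.0403, 0.0321]
orientation: [-3.128, -0.289, 0.004]
ft_force: [0.5, 0.6, 0.5]
opening: -0.0002
[-76.6 -17.5] [ 0.5 -0.6]
```

```bash
python3 -m handwheel '[[[0,-0.2,-0.16,0,0,0,0],[0,-0.1,0,0,0,0,0],[-0.02,-0.08,0,0,0,0,0],[-0.02,-0.08,0,0,0,0,0]]]';python3 -m handwheel '[[[-0.03,-0.08,0,0,0,0,0],[-0.03,-0.08,0,0,0,0,0],[-0.03,-0.08,0,0,0,0,0]]]'; python3 - <<'E'
from h import *
s=read_state(); print(tr(s["tcp_pos"]),tr(T[:2]/1000+np.array(s["ft_force"])[:2]/1000))
E
```

```text
clock: 9.3
tcp_pos: [0.6106, 0.0518, 0.0381]
orientation: [3.128, 0.289, 0.002]
ft_force: [-0.7, -0.6, 1.6]
opening: 0.0
clock: 9.6
tcp_pos: [0.6074, 0.0568, 0.0379]
orientation: [3.128, 0.288, 0.002]
ft_force: [0.4, -1.9, 6.4]
opening: -0.0
[-59.4 -15.6] [-2. -0.]
```

```bash
python3 - <<'E'
from h import *
s=read_state(); print(s["ft_force"],s["tcp_pos"])
d=get_image("wrist"); crop(d,140,540,0,300,2,"pics/w8.png")
d=get_image("scene"); crop(d,230,350,160,250,6.5,"pics/s8.png"); s=read_state(); print(s["ft_force"],s["tcp_pos"])
E
```

```text
[ 0.40720656 -1.94546906  6.43322585] [0.6073518  0.05682244 0.03789992]
[-0.39508253 -1.14923111  5.1774314 ] [0.6071414  0.05718776 0.03785972]
```

View pics/w8.png

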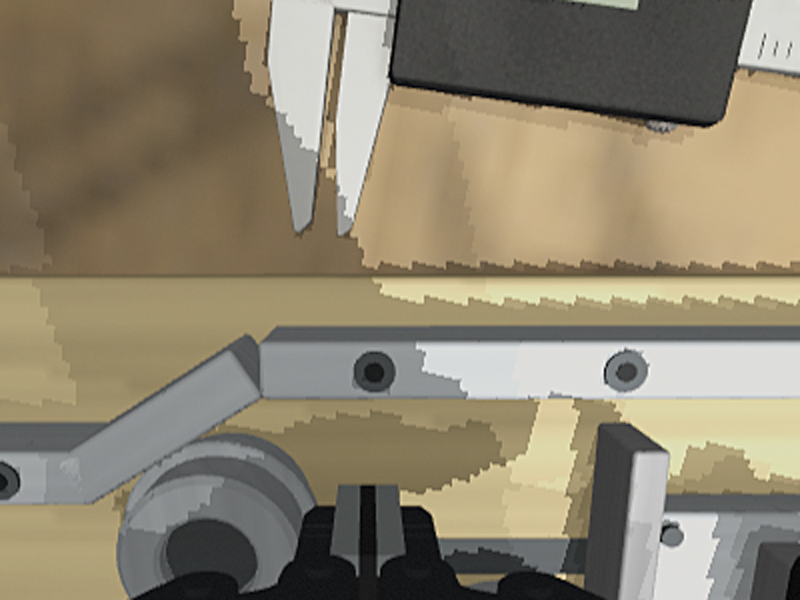

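View pics/s8.png

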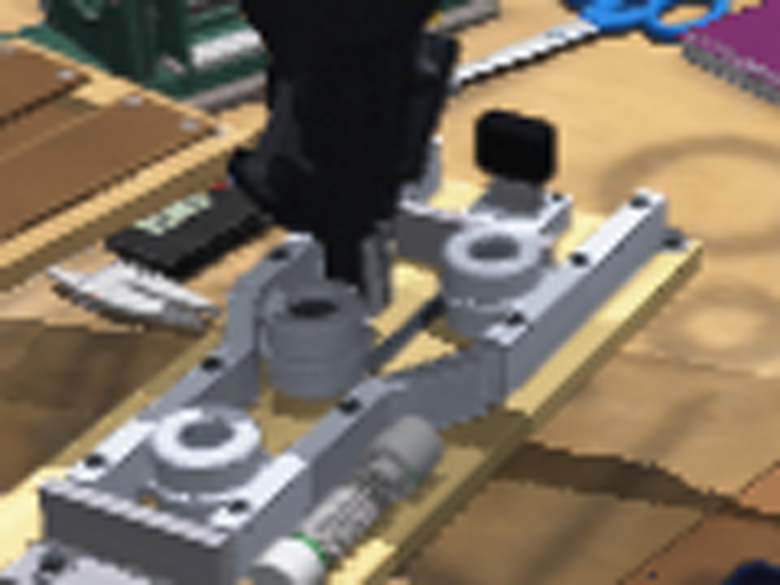

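```bash
python3 - <<'E'
from h import *
d=get_image("wrist"); print("B",tr(onz(d,140+212/2,555/2,.042)))
print("scr",tr(onz(d,140+374/2,371/2,.036)))
# finger tip outline pixels -> at height guesses, track coords
for z in (.02,.024,.03): print(z,tr(onz(d,140+337/2,485/2,z)),tr(onz(d,140+400/2,485/2,z)))
for u,v in [(302,508),(437,508)]:
  for z in (.035,.044,.06): print('knuckle',z,tr(onz(d,140+u/2,v/2,z)))
s=read_state(); print(s["ft_force"],tr(s["tcp_pos"]),R.from_rotvec(s["orientation"]).as_matrix()[:,2])
E
```

```text
B [-27.  -15.3]
scr [-60.4 -52.6]
0.02 [-51.9 -21.9] [-66.7 -21.9]
0.024 [-52.1 -23.5] [-66.5 -23.5]
0.03 [-52.4 -25.9] [-66.2 -25.8]
knuckle 0.035 [-45.1 -22.6]
knuckle 0.044 [-46.1 -26.5]
knuckle 0.06 [-47.8 -33.5]
knuckle 0.035 [-73.9 -22.5]
knuckle 0.044 [-72.9 -26.5]
knuckle 0.06 [-71.1 -33.4]
[-0.44671901 -1.24897856  5.70290637] [-59.1 -15.5] [ 7.10383560e-04 -4.96119213e-05 -9.99999746e-01]
```

The finger's wider knuckle is catching the plug's top rim (5–6 N upward, little sideways). I'll back off slightly, raise so the tip bears on the body just above the collar, and push again.

```bash
python3 -m handwheel '[[[0,0.16,0,0,0,0,0],[0,0.04,-0.16,0,0,0,0],[0,0,-0.16,0,0,0,0],[0,0,0,0,0,0,0]]]'; python3 - <<'E'
from h import *
s=read_state(); print(s["ft_force"],tr(s["tcp_pos"]),s["tcp_pos"][2])
d=get_image("wrist"); crop(d,140,540,100,300,2,"pics/w9.png")
d=get_image("scene"); crop(d,230,350,160,250,6.5,"pics/s9.png")
E
```

```text
clock: 10.15
tcp_pos: [0.6081, 0.0522, 0.0459]
orientation: [-3.128, -0.289, -0.001]
ft_force: [0.9, -1.1, 0.0]
opening: 0.0
[ 0.87528262 -1.06458184  0.00140714] [-64.1 -15.5] 0.04592783988969643
```

View pics/w9.png

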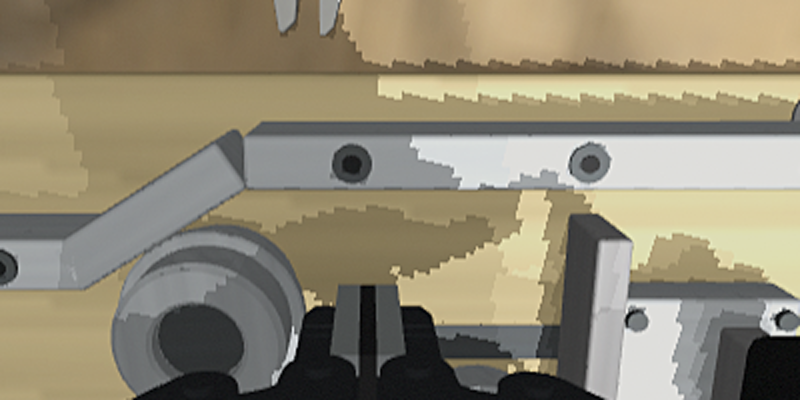

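View pics/s9.png

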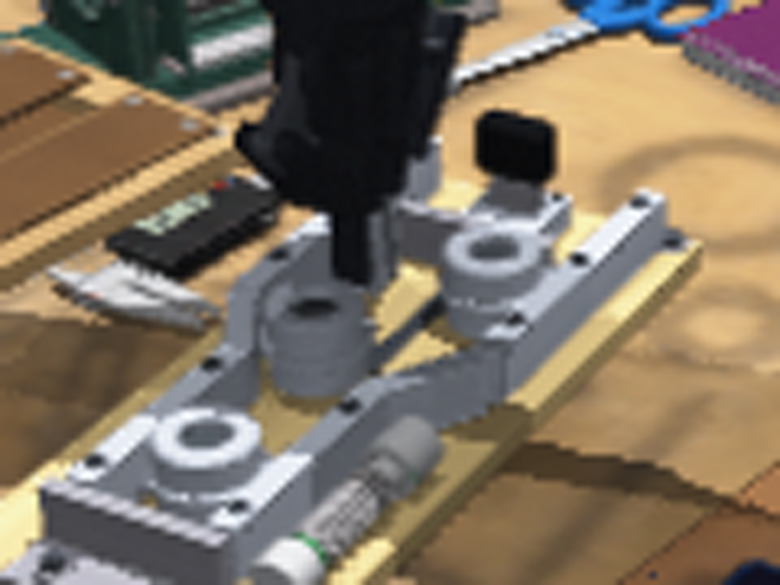

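```bash
python3 -m handwheel '[[[-0.04,-0.16,0,0,0,0,0],[-0.04,-0.16,0,0,0,0,0],[-0.04,-0.08,0,0,0,0,0],[-0.04,-0.08,0,0,0,0,0],[-0.04,-0.08,0,0,0,0,0],[-0.04,-0.08,0,0,0,0,0]]]'; python3 - <<'E'
from h import *
s=read_state(); print(s["ft_force"],tr(s["tcp_pos"]),s["tcp_pos"][2])
E
```

```text
clock: 10.85
tcp_pos: [0.5989, 0.0668, 0.0453]
orientation: [3.128, 0.289, -0.0]
ft_force: [-0.4, -0.5, 0.6]
opening: 0.0
[-0.37467227 -0.53489863  0.64684   ] [-48.1  -9.1] 0.045338347152161285
```

```bash
python3 -m handwheel '[[[-0.04,-0.08,0,0,0,0,0],[-0.04,-0.08,0,0,0,0,0],[-0.04,-0.08,0,0,0,0,0]]]'; python3 - <<'E'
from h import *
s=read_state(); print(s["ft_force"],tr(s["tcp_pos"]),s["tcp_pos"][2])
d=get_image("wrist"); crop(d,140,540,100,300,2,"pics/w10.png")
E
```

```text
clock: 11.15
tcp_pos: [0.5949, 0.0722, 0.0453]
orientation: [-3.128, -0.289, 0.0]
ft_force: [-0.0, -0.6, -0.2]
opening: -0.0
[-0.00919299 -0.60387003 -0.17929815] [-42.   -6.2] 0.04533854673789246
```

View pics/w10.png

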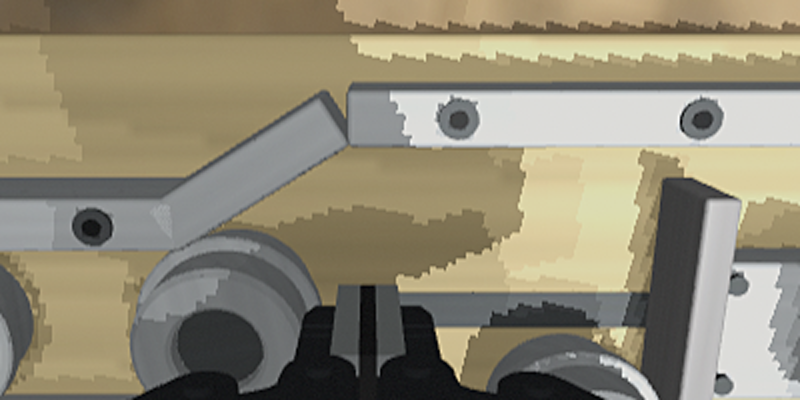

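```bash
python3 -m handwheel '[[[-0.04,-0.1,0,0,0,0,0],[-0.04,-0.1,0,0,0,0,0],[-0.03,-0.1,0,0,0,0,0],[-0.02,-0.1,0,0,0,0,0],[-0.02,-0.1,0,0,0,0,0],[-0.02,-0.1,0,0,0,0,0]]]'; python3 - <<'E'
from h import *
s=read_state(); print(s["ft_force"],tr(s["tcp_pos"]),s["tcp_pos"][2])
E
```

```text
clock: 11.8
tcp_pos: [0.588, 0.0863, 0.0454]
orientation: [-3.128, -0.289, -0.0]
ft_force: [-0.5, -1.0, 0.2]
opening: -0.0004
[-0.48081675 -0.97999223  0.21944208] [-26.9  -2. ] 0.04535257414284988
```

```bash
python3 -m handwheel '[[[-0.02,-0.1,0,0,0,0,0],[-0.02,-0.1,0,0,0,0,0],[-0.02,-0.1,0,0,0,0,0],[0,-0.1,0,0,0,0,0],[0,-0.1,0,0,0,0,0],[0,-0.1,0,0,0,0,0],[0,-0.1,0,0,0,0,0]]]'; python3 - <<'E'
from h import *
s=read_state(); print(s["ft_force"],tr(s["tcp_pos"]),s["tcp_pos"][2])
d=get_image("wrist"); crop(d,140,540,100,300,2,"pics/w11.png")
E
```

```text
clock: 12.5
tcp_pos: [0.5834, 0.1031, 0.0453]
orientation: [3.128, 0.289, -0.0]
ft_force: [0.2, -1.2, 0.3]
opening: -0.0
[ 0.15578206 -1.23968709  0.27356816] [-9.5 -0.6] 0.045319637826469784
```

View pics/w11.png

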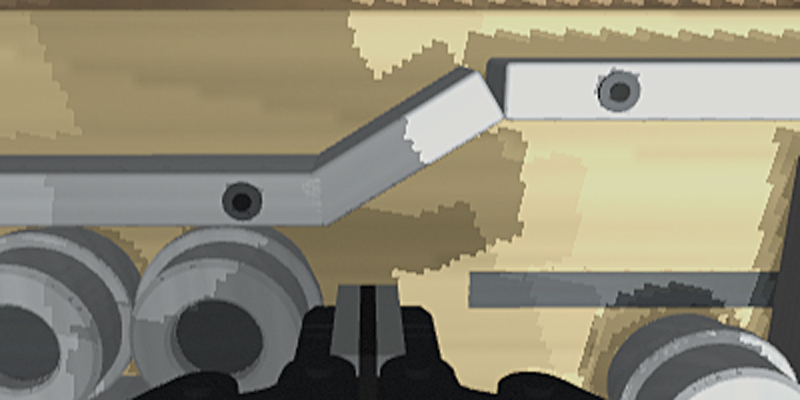

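B is now in the lane just behind C, upright, and A is waiting in the pocket. I'll withdraw, go behind the grip and look.

```bash
python3 -m handwheel '[[[0,0.2,0,0,0,0,0],[0,0.2,-1,0,0,0,0],[0,0.5,-1,0,0,0,0],[0,1,-1,0,0,0,0],[0,1,-0.5,0,0,0,0],[0,1,0,0,0,0,0],[0,1,0,0,0,0,0],[0,1,0,0,0,0,0],[0,1,0,0,0,0,0],[0,0,0,0,0,0,0]]]'; python3 - <<'E'
from h import *
s=read_state(); print(s["ft_force"],tr(s["tcp_pos"]),s["tcp_pos"][2])
d=get_image("wrist"); cv2.imwrite("pics/w12.png",d["frame"][:,:,::-1]);np.save("pics/d.npy",d,allow_pickle=True)
E
```

```text
clock: 13.55
tcp_pos: [0.6151, -0.0721, 0.1325]
orientation: [3.127, 0.279, -0.001]
ft_force: [-0.3, -1.0, 1.0]
opening: -0.0004
[-0.25129512 -0.96536091  0.97729428] [-187.6    0.8] 0.13247469687142222
```

View pics/w12.png

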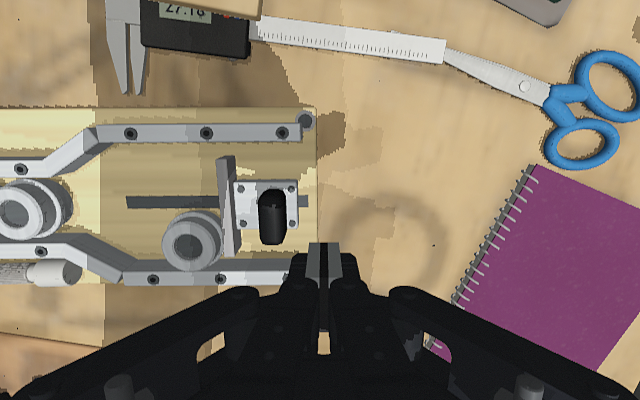

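```bash
python3 - <<'E'
from h import *
d=np.load("pics/d.npy",allow_pickle=True).item()
for nm,u,v,z in [("grip top C",273,202,.065),("grip back bottom",287,230,.039),("grip back top",285,203,.065),("carr rear",299,205,.027),("A",190,244,.042),("plate",225,200,.036)]: print(nm,tr(onz(d,u,v,z)))
s=read_state();M=R.from_rotvec(s["orientation"]).as_matrix();print(np.degrees(np.arctan2(M[1,0],M[0,0])))
E
```

```text
grip top C [-156.9  -12.6]
grip back bottom [-161.7   14.7]
grip back top [-164.2  -11.9]
carr rear [-169.8   -0.2]
A [-93.5  23.5]
plate [-119.    -6.8]
10.323811185415494
```

```bash
python3 -m handwheel '[[[0,0,1,0,0,0,0],[0,0,1,0,0,0,0],[0,0,0.8,0,0,0,0],[0,0,0.5,0,0,0,0],[0,0,0,0,0,0,0],[0,-0.1,0,0,0,0,0],[0,-0.1,0,0,0,0,0],[0,0,0,0,0,0,0]]]'; python3 - <<'E'
from h import *
s=read_state(); print(s["ft_force"],tr(s["tcp_pos"]),s["tcp_pos"][2])
d=get_image("scene"); crop(d,230,350,150,250,6.0,"pics/s13.png")
d=get_image("wrist"); crop(d,140,540,100,300,2,"pics/w13.png")
E
```

```text
clock: 14.4
tcp_pos: [0.6147, -0.061, 0.0515]
orientation: [3.128, 0.29, 0.003]
ft_force: [0.0, 0.4, 0.3]
opening: 0.0004
[0.04211561 0.42222122 0.25943554] [-176.6   -0.9] 0.051530442608400305
```

View pics/s13.png

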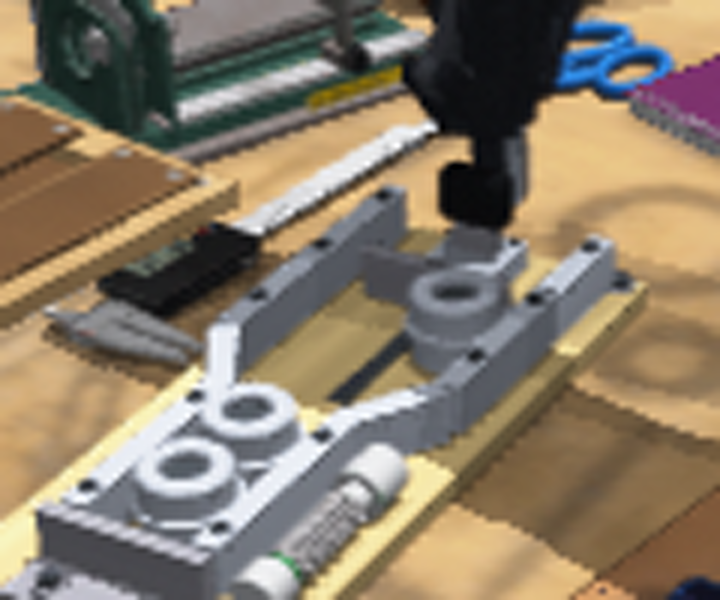

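View pics/w13.png

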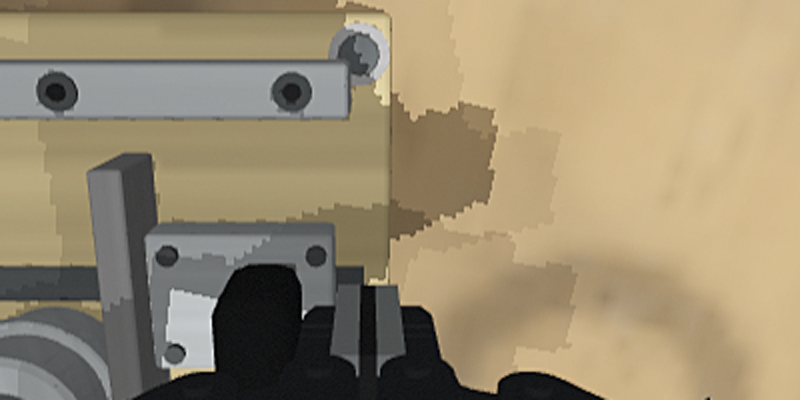

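```bash
python3 -m handwheel '[[[0,-0.06,0,0,0,0,0],[0,-0.06,0,0,0,0,0],[0,-0.1,0,0,0,0,0],[0,-0.1,0,0,0,0,0],[0,-0.1,0,0,0,0,0],[0,-0.1,0,0,0,0,0]]]'; python3 - <<'E'
from h import *
s=read_state(); print(tr(T[:2]/1000+np.array(s["ft_force"])[:2]/1000),s["ft_force"][2],tr(s["tcp_pos"]),s["tcp_pos"][2])
E
python3 -m handwheel '[[[0,-0.1,0,0,0,0,0],[0,-0.1,0,0,0,0,0],[0,-0.1,0,0,0,0,0],[0,-0.1,0,0,0,0,0],[0,-0.1,0,0,0,0,0],[0,-0.1,0,0,0,0,0]]]'; python3 - <<'E'
from h import *
s=read_state(); print(tr(T[:2]/1000+np.array(s["ft_force"])[:2]/1000),s["ft_force"][2],tr(s["tcp_pos"]),s["tcp_pos"][2])
d=get_image("wrist"); crop(d,0,400,100,300,2,"pics/w14.png")
E
```

```text
clock: 15.1
tcp_pos: [0.6117, -0.0487, 0.0504]
orientation: [3.128, 0.289, 0.0]
ft_force: [1.2, -2.7, 0.7]
opening: -0.0001
[-2.9 -0.7] 0.6993360462981631 [-163.9   -0.3] 0.050378167130094006
clock: 15.7
tcp_pos: [0.6089, -0.034, 0.0503]
orientation: [-3.128, -0.289, -0.0]
ft_force: [0.8, -3.2, 1.2]
opening: 0.0001
[-3.3 -0.1] 1.2271437609592883 [-148.9   -0.3] 0.050342455155933614
```

View pics/w14.png

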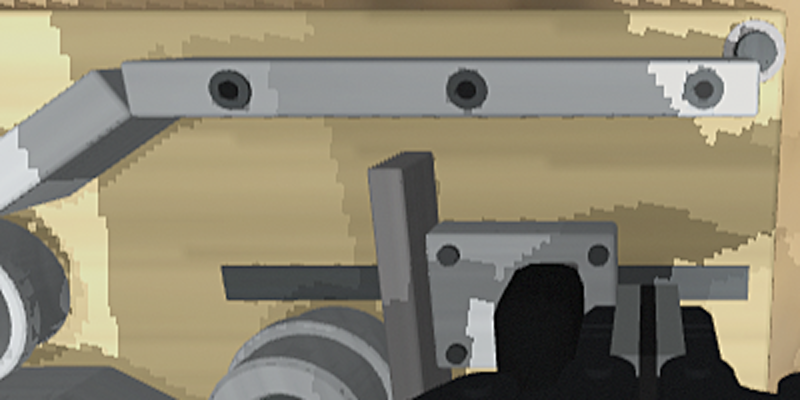

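```bash
python3 -m handwheel '[[[0,-0.12,0,0,0,0,0],[0,-0.12,0,0,0,0,0],[0,-0.12,0,0,0,0,0],[0,-0.12,0,0,0,0,0],[0,-0.1,0,0,0,0,0],[0,-0.1,0,0,0,0,0],[0,-0.1,0,0,0,0,0]]]'; python3 - <<'E'
from h import *
s=read_state(); print(tr(T[:2]/1000+np.array(s["ft_force"])[:2]/1000),s["ft_force"][2],tr(s["tcp_pos"]),s["tcp_pos"][2])
E
python3 -m handwheel '[[[0,-0.08,0,0,0,0,0],[0,-0.08,0,0,0,0,0],[0,-0.08,0,0,0,0,0],[0,-0.08,0,0,0,0,0]]]'; python3 - <<'E'
from h import *
s=read_state(); print(tr(T[:2]/1000+np.array(s["ft_force"])[:2]/1000),s["ft_force"][2],tr(s["tcp_pos"]),s["tcp_pos"][2])
d=get_image("wrist"); crop(d,0,400,100,300,2,"pics/w15.png")
d=get_image("scene"); crop(d,210,350,150,270,5.5,"pics/s15.png")
E
```

```text
clock: 16.45
tcp_pos: [0.6053, -0.0148, 0.0503]
orientation: [-3.128, -0.289, 0.0]
ft_force: [1.7, -2.8, 1.5]
opening: -0.0001
[-3.1 -1.1] 1.504504612239464 [-129.4   -0.2] 0.05030929994201858
clock: 16.85
tcp_pos: [0.6038, -0.007, 0.0503]
orientation: [3.128, 0.289, -0.0]
ft_force: [0.7, -2.3, 1.4]
opening: -0.0001
[-2.4 -0.2] 1.365667527669467 [-121.5   -0.2] 0.05028550344287039
```

View pics/w15.png

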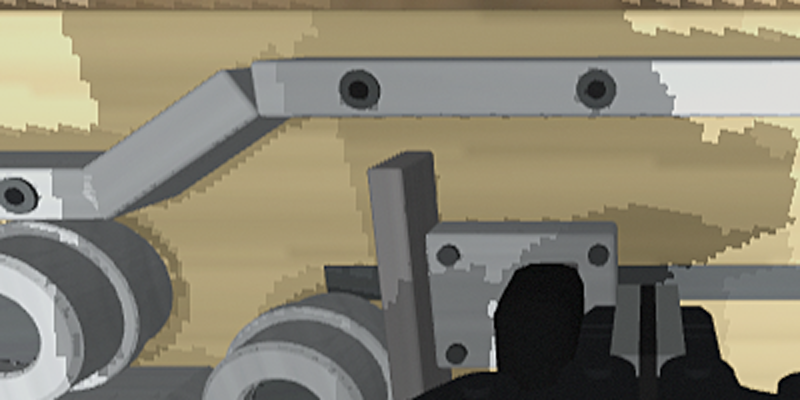

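View pics/s15.png

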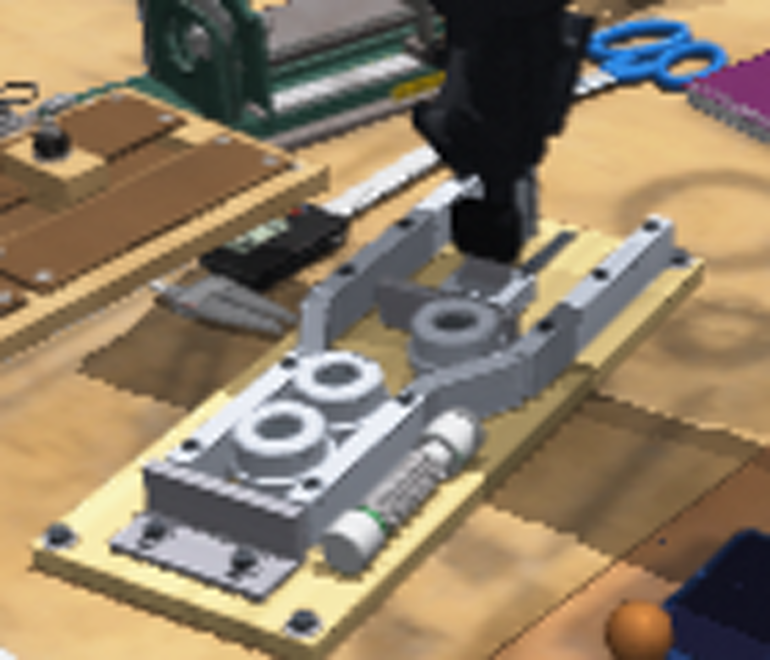

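```bash
cat > st.py <<'E'
from h import *
s=read_state(); print(tr(T[:2]/1000+np.array(s["ft_force"])[:2]/1000),round(float(s["ft_force"][2]),1),tr(s["tcp_pos"]),np.round(s["tcp_pos"][2],4),s["clock"])
E
python3 -m handwheel '[[[0,-0.08,0,0,0,0,0],[0,-0.08,0,0,0,0,0],[0,-0.08,0,0,0,0,0]]]'; python3 st.py;python3 -m handwheel '[[[0,-0.08,0,0,0,0,0],[0,-0.08,0,0,0,0,0],[0,-0.08,0,0,0,0,0]]]'; python3 st.py
```

```text
clock: 17.25
tcp_pos: [0.6027, -0.0012, 0.0503]
orientation: [-3.128, -0.289, 0.0]
ft_force: [0.9, -3.1, 0.4]
opening: -0.0002
[-3.3 -0.3] 0.4 [-115.6   -0.2] 0.0503 17.25
clock: 17.55
tcp_pos: [0.6016, 0.0048, 0.0503]
orientation: [-3.128, -0.289, 0.0]
ft_force: [0.7, -3.2, 0.3]
opening: -0.0001
[-3.3 -0. ] 0.3 [-109.5   -0.2] 0.0503 17.55
```

```bash

python3 -m handwheel '[[[0,-0.08,0,0,0,0,0],[0,-0.08,0,0,0,0,0],[0,-0.08,0,0,0,0,0]]]'; python3 st.py;python3 -m handwheel '[[[0,-0.08,0,0,0,0,0],[0,-0.08,0,0,0,0,0]]]'; python3 st.py; python3 - <<'E'
from h import *
d=get_image("wrist"); crop(d,0,400,100,300,2,"pics/w16.png")
d=get_image("scene"); crop(d,210,350,150,270,5.5,"pics/s16.png")
E
```

```text
clock: 17.85
tcp_pos: [0.6005, 0.0107, 0.0503]
orientation: [-3.128, -0.289, 0.0]
ft_force: [0.3, -2.4, 0.6]
opening: -0.0001
[-2.4  0.1] 0.6 [-103.5   -0.3] 0.0503 17.85
clock: 18.05
tcp_pos: [0.5998, 0.0144, 0.0503]
orientation: [3.128, 0.289, -0.0]
ft_force: [0.9, -3.2, 0.7]
opening: -0.0004
[-3.3 -0.3] 0.7 [-99.7  -0.3] 0.0503 18.05
```

View pics/w16.png

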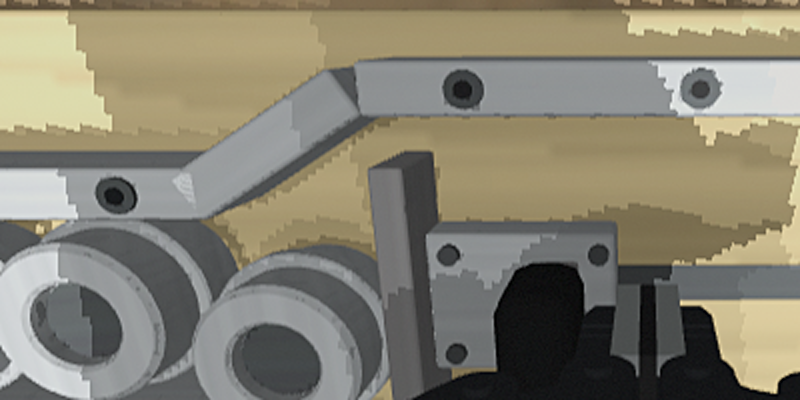

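View pics/s16.png

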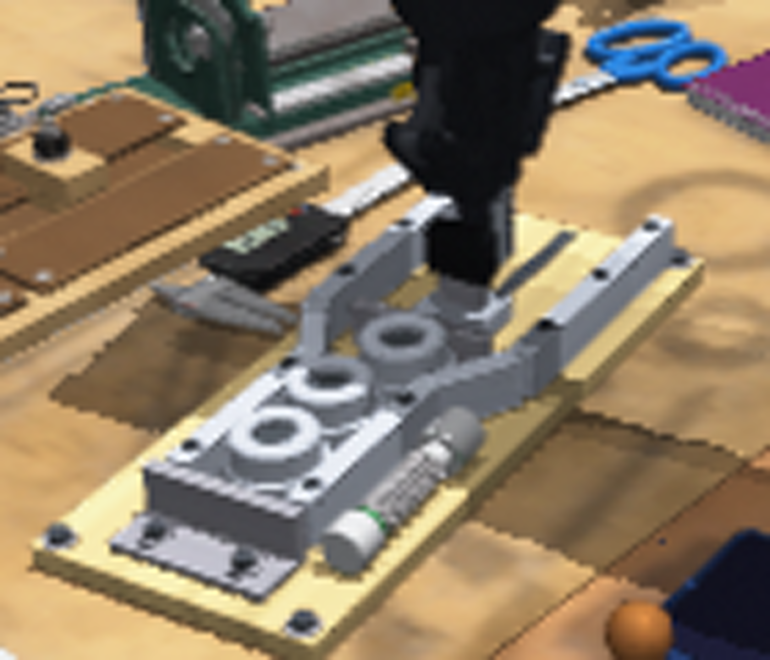

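```bash

python3 -m handwheel '[[[0,-0.06,0,0,0,0,0],[0,-0.06,0,0,0,0,0],[0,-0.06,0,0,0,0,0]]]'; python3 st.py;python3 -m handwheel '[[[0,-0.04,0,0,0,0,0],[0,-0.04,0,0,0,0,0]]]'; python3 st.py;python3 -m handwheel '[[[0,-0.03,0,0,0,0,0],[0,-0.03,0,0,0,0,0]]]'; python3 st.py
```

```text
clock: 18.45
tcp_pos: [0.5989, 0.0189, 0.0503]
orientation: [3.128, 0.288, -0.0]
ft_force: [0.4, -3.6, 0.1]
opening: 0.0002
[-3.6  0.3] 0.1 [-95.2  -0.3] 0.0503 18.45
clock: 18.65
tcp_pos: [0.5986, 0.021, 0.0503]
orientation: [-3.128, -0.289, 0.0]
ft_force: [0.8, -2.8, -0.0]
opening: 0.0003
[-2.9 -0.2] -0.0 [-93.   -0.3] 0.0503 18.65
clock: 18.85
tcp_pos: [0.5983, 0.0224, 0.0503]
orientation: [-3.128, -0.289, 0.0]
ft_force: [0.1, -3.8, 0.0]
opening: -0.0001
[-3.7  0.6] 0.0 [-91.6  -0.3] 0.0503 18.85
```

```bash

for i in 1; do python3 -m handwheel '[[[0,-0.02,0,0,0,0,0],[0,-0.02,0,0,0,0,0]]]'; python3 st.py;python3 -m handwheel '[[[0,-0.02,0,0,0,0,0],[0,-0.02,0,0,0,0,0]]]'; python3 st.py;python3 -m handwheel '[[[0,-0.02,0,0,0,0,0]]]'; python3 st.py; done | grep -v '[a-z]'
```

```text
[-4.3  0.9] 0.4 [-90.6  -0.3] 0.0503 19.05
[-5.6  1.4] 1.4 [-90.   -0.3] 0.0503 19.25
[-4.8  0.9] 1.2 [-89.9  -0.3] 0.0503 19.35
```

```bash

python3 -m handwheel '[[[0,-0.02,0,0,0,0,0],[0,0,0,0,0,0,0]]]'>/dev/null; python3 st.py;python3 -m handwheel '[[[0,-0.02,0,0,0,0,0],[0,0,0,0,0,0,0]]]'>/dev/null; python3 st.py;python3 -m handwheel '[[[0,0,0,0,0,0,0]]]' >/dev/null; python3 st.py; python3 - <<'E'
from h import *
d=get_image("scene"); crop(d,210,350,150,270,5.5,"pics/s17.png")
E
```

```text
[-7.5  0.7] 0.4 [-89.7  -0.3] 0.0503 19.55
[-8.   0.6] -0.5 [-89.6  -0.3] 0.0503 19.75
[-7.7 -0. ] 0.5 [-89.6  -0.3] 0.0503 19.85
```

View pics/s17.png

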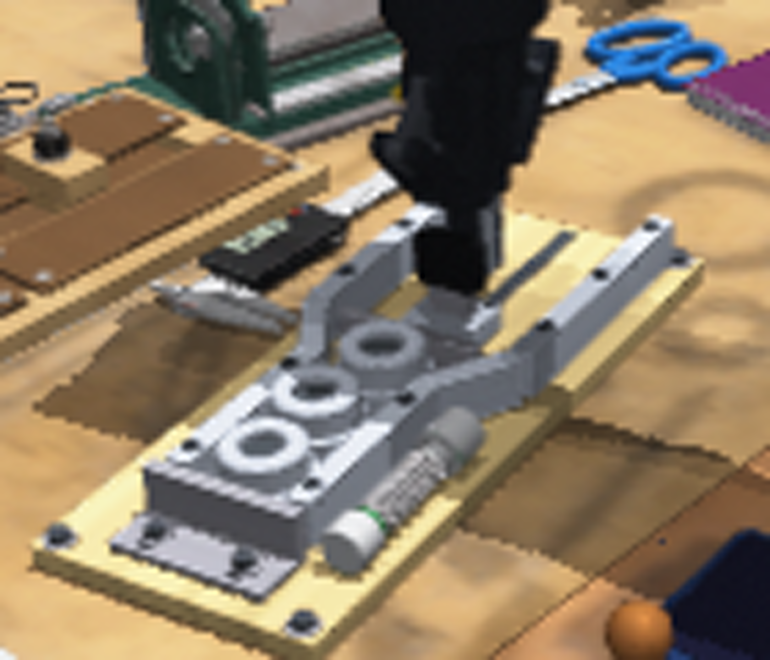

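```bash

python3 -m handwheel '[[[0,-0.03,0,0,0,0,0],[0,0,0,0,0,0,0]]]'>/dev/null; python3 st.py;python3 -m handwheel '[[[0,-0.03,0,0,0,0,0],[0,0,0,0,0,0,0]]]'>/dev/null; python3 st.py;python3 -m handwheel '[[[0,0,0,0,0,0,0]]]' >/dev/null; python3 st.py
```

```text
[-8.6  0.1] 0.1 [-89.4  -0.3] 0.0504 20.1
[-10.7   1.1] 0.3 [-89.2  -0.3] 0.0503 20.3
[-10.5   1.2] 0.2 [-89.3  -0.3] 0.0503 20.4
```

```bash

python3 -m handwheel '[[[0,-0.04,0,0,0,0,0],[0,-0.03,0,0,0,0,0],[0,0,0,0,0,0,0]]]'>/dev/null; python3 st.py;python3 -m handwheel '[[[0,-0.02,0,0,0,0,0],[0,0,0,0,0,0,0]]]'>/dev/null; python3 st.py;python3 -m handwheel '[[[0,0,0,0,0,0,0]]]' >/dev/null; python3 st.py;python3 -m handwheel '[[[0,0,0,0,0,0,0]]]' >/dev/null; python3 st.py
```

```text
[-15.2   0.6] -0.6 [-88.9  -0.3] 0.0504 20.7
[-15.1  -0.1] 0.2 [-88.8  -0.2] 0.0504 20.9
[-14.8  -0.2] 0.2 [-88.8  -0.3] 0.0504 21.0
[-14.6   0.8] 0.6 [-88.8  -0.3] 0.0503 21.1
```

```bash

python3 -m handwheel '[[[0,-0.01,0,0,0,0,0],[0,0,0,0,0,0,0],[0,0,0,0,0,0,0]]]'>/dev/null; python3 st.py;python3 -m handwheel '[[[0,0,0,0,0,0,0],[0,0,0,0,0,0,0],[0,0,0,0,0,0,0]]]'>/dev/null; python3 st.py;python3 -m handwheel '[[[0,0,0,0,0,0,0],[0,0,0,0,0,0,0]]]' >/dev/null; python3 st.py
```

```text
[-16.4   0.7] 0.5 [-88.8  -0.2] 0.0504 21.4
[-15.7   0.2] 0.1 [-88.8  -0.3] 0.0504 21.7
[-15.7   0. ] 0.6 [-88.8  -0.3] 0.0504 21.9
```

About 15.6 N at the wrist, less about 3.3 N of running drag, gives about 12.3 N at the stop, held for more than 0.5 s. Now I'll release.

```bash

python3 -m handwheel '[[[0,0.1,0,0,0,0,0],[0,0.15,0,0,0,0,0],[0,0.2,0,0,0,0,0],[0,0.2,0,0,0,0,0],[0,0,-0.5,0,0,0,0],[0,0,-1,0,0,0,0],[0,0,-1,0,0,0,0],[0,0,-1,0,0,0,0],[0,0,-1,0,0,0,0],[0,0,0,0,0,0,0]]]'; python3 st.py; python3 - <<'E'
from h import *
d=get_image("wrist"); cv2.imwrite("pics/w18.png",d["frame"][:,:,::-1]);np.save("pics/d.npy",d,allow_pickle=True)
d=get_image("scene"); crop(d,210,350,150,270,5.5,"pics/s18.png")
E
```

```text
clock: 22.9
tcp_pos: [0.602, 0.0148, 0.1676]
orientation: [3.128, 0.29, 0.01]
ft_force: [-0.2, 0.7, 0.4]
opening: 0.0001
[0.7 0. ] 0.4 [-99.7  -2.6] 0.1676 22.9
```

View pics/w18.png

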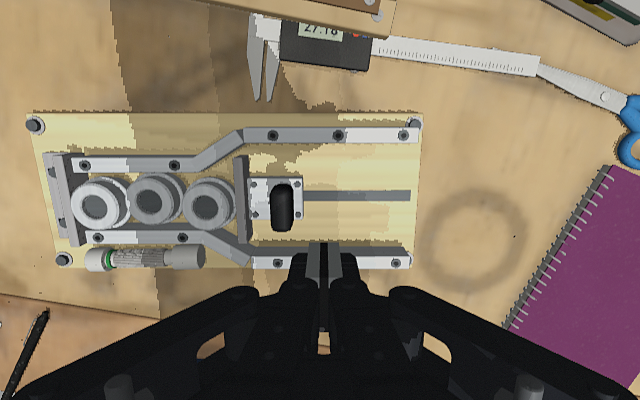

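View pics/s18.png

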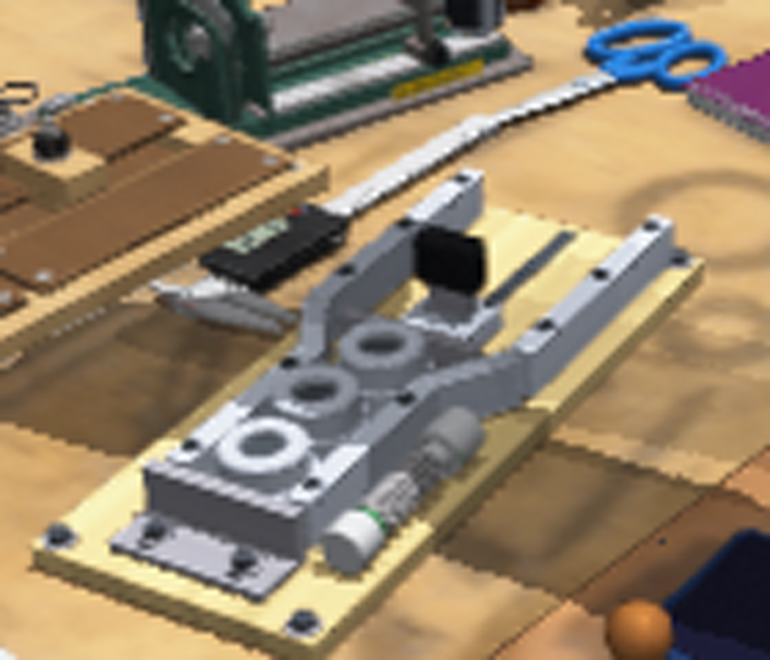

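```bash
python3 - <<'E'
from h import *
d=np.load("pics/d.npy",allow_pickle=True).item()
for nm,u,v,z in [("C",95,207,.042),("B",152,200,.042),("A",208,206,.042),("grip",283,199,.063),("plate top rear",247,190,.036),("scr",174.5,164.5,.036),("scr",182.5,238,.036)]: print(nm,tr(onz(d,u,v,z)))
for u,v in [(66,153.5),(80,233)]: print("stop top front",tr(onz(d,u,v,.038)))
print(job_done())
E
```

```text
C [81.4  2.5]
B [35.5 -3.1]
A [-8.2  1.8]
grip [-70.4  -8.9]
plate top rear [-38.4  -9.8]
scr [ 17.3 -30.3]
scr [17.6 30.9]
stop top front [ 99.2 -39.3]
stop top front [100.5  25.7]
the job is handed in; nothing more can be done
None
```

I handed the job in at about 23 s of the 69 s limit, with all three plugs in single file in the lane and pressed home against the end stop.

**What I did:**
- I nudged the near jammed plug about 54 mm back with the shut fingers. The wrist read up to about 5.5 N, and the pusher gave way behind the plug.
- I slid the far plug down the funnel into the lane behind the plug already there. One finger's knuckle briefly caught on its top rim, with a reading of about 6–7 N, so I backed off, raised the fingers and pushed again at about 1 N.
- I pushed the pusher forward by its grip until the row met the stop. It ran at about 3.3 N.
- I pressed at about 15.7 N on the wrist (readings 15.7 to 16.4 N). Less the running drag, that is about 12.3 N at the stop, held for about 0.5 s at that level. It had been about 11.5 N for 0.4 s just before. I then let go and withdrew.

**Last checks:**
- **Plug positions:** in the final picture the plug centres are at track x of about 81, 36 and -8 mm. They stand upright and slightly staggered, roughly 44–46 mm apart, with the pusher plate right behind them. The expected places, with the stop at about 103.5 mm, are 82, 38 and -6 mm. That agrees to 1–2.5 mm, about as well as the pictures can be measured.
- **Disagreeing measurement:** the stop face read about 100 mm in that last oblique picture, against 102–104 mm earlier. I put this down to picking the edge by eye and trust the earlier value.
- **Force at the stop:** it was not measured directly. It is worked out from the wrist force less the drag.
- **Things around:** the plug gauge looked undisturbed. I did not check the other bystanders separately, but the arm did not work near them.

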